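# Shut down the shoe-finishing machine at its control box

## Robot

A 6-joint arm with a two-finger parallel gripper is mounted at the origin on the work surface. World frame = base frame: x ahead of the robot, y to its left, z up, the work surface at z = 0. Lengths are in m, angles in rad, forces in N, time in s.
With the tool pointing down it reaches from about 0.225 to 0.875 m from the base axis. Payload 3.4 kg.
Tool frame: the origin (TCP) lies at the very end of the fingers, on their centre line; the grasp point (between the pads) lies manip.grip_point_offset behind it (manip.grip_point_offset is the distance from the TCP to the grasp point, in m); z points along the fingers, y is the line along which they close (so a half turn about z gives the same grasp; the last joint's range is limited). The gripper opens to 85 mm and grips with 20 to 120 N. Pads are 22 mm wide; open, the fingers measure 114 mm over their backs; the gripper's body (76 mm by 85 mm) begins 54 mm behind the grasp point. The pads swing forward as they close: fully open they stand 13 mm farther back than shut.
Start: joints at [-1.364, 0.276, 1.505, -0, 1.361, -0.121], TCP at [0.185, -0.544, 0.204] pointing down, gripper open.
Joint ranges: [-2.89, 2.89], [-0.75, 2.08], [0.22, 2.7], [-1.18, 4.32], [0.11, 2.71], [-2.7, 2.7]. Speed limits (rad/s): [2.57, 2.57, 3.14, 3.14, 3.14, 3.14].

## Interface

Orientations are given as a unit quaternion [w, x, y, z].
In Python, from rig import manip gives the robot as it stands.
- The arm moves only by the shell command python3 -m pendant 'ROWS' [FORCE]. ROWS is JSON, a list of rows, each an object of numbers: "jaw": the opening, from -1 (shut) to 1 (fully open); "tx", "ty", "tz": the shift along the world's x, y, z in cm; "ax", "ay", "az": the turn, a rotation vector about the world's x, y, z in degrees. In form: [{"jaw": .., "tx": .., "ty": .., "tz": .., "ax": .., "ay": .., "az": ..}, ...]. A call has 1 to 10 rows; each row is the pose to reach, as a shift and turn from the pose commanded when the call began; what a row does not reach only later rows make up. A row lasts 1/8 s, in which the tool goes at most 62.5 mm and 10.7 degrees, less where a joint would pass 70% of its speed; a pose out of reach is approached as far as the arm can. A call with a gripper value outside its range is refused whole. The fingers move at their own pace and stop on an object; FORCE is the grip in N (left out, the last holds). Time passes only in rows, so rows that repeat a pose let the fingers close. It gives the time, the measured TCP pose, the force, the opening and the grip force at its end, in the units of the state.
- manip.get_state(): the state, without advancing time (a new reading comes with each control period).
- manip.get_image(name): name is "side" or "top" or "wrist"; returns a dict with "pixels" (384x512x3 uint8, blue, green, red), "depth" (384x512 float32, m along the optical axis (not along the pixel's ray), 0 where there is no reading), "fx", "fy", "cx", "cy" (pixels), "pose" (4x4, takes a point from camera to world coordinates). Camera axes: x right, y down, z forward; pixel columns grow to the right and rows downward; lengths in m; the calibration is good to about 2 mm. A picture is of the moment at which its call begins.
- manip.sign_off(): hands the job in; it is judged then, once.
The state is a dict: "clock": time; "qpos": joint angles; "qd": joint speeds; "effort": joint torques, N m; "position": TCP position; "ee_rot": TCP orientation; "contact_force": force on the tool from outside, world axes, zero at the start; "moment": the same for the moment, N m; "width": finger opening in m; "gripper_force": force on a finger pad.
Only numpy, scipy, OpenCV 4.12 (cv2) and the standard library are available. Lean on these libraries where they do the work, as an engineer would, in place of code of your own. Each camera call takes 0.05 s, during which the arm holds its last target. There are 200 camera calls.

## Task

Shut down the shoe finisher from the control box on the bench: with the fingertips, gently press the wide mushroom-headed button well down and let it spring back up, then do the same with the square button, and draw the hand clear. Do not press the flat round or the bar-shaped button, and do not shift or pick up the thread reel on the box or the cone, tin and hammer around it.

Things in the scene. Friction and masses are not known exactly. Their poses are not given: they have to be found in the camera images.
- control_box: Grey painted steel box fixed to the bench, 170 (x) x 250 (y) x 58 mm tall, origin at the centre of its underside, z up; four push buttons in a 2 x 2 block on its flat top, 80 mm between neighbouring centres, centred on x -40/+40 mm and y -70/+10 mm of this frame. Which button sits in which place changes. The box lies at a varying yaw; all buttons share it.
- mushroom_unit: The mushroom button with its bezel (36 mm round, 8 mm tall); fixed; origin on the box's top under the button's centre.
- mushroom_top (a point): Centre of the top of the mushroom button: the only one with a wide, domed, overhanging 40 mm round head, black plastic cap in a plain steel bezel; when up its top stands 26 mm above the box's top (10 mm above the other buttons). The point moves down with the cap.
- mushroom (a joint): The mushroom button. Spring push travel in m: 0 = up, grows as it is pressed down, 0.007 = fully down. The spring pushes back with 1.5 N at the start and 5 N fully down, and returns the cap by itself; it counts as pressed from 0.004 and as up again below 0.0015.
- square_unit: The square button with its bezel (36 mm square, 8 mm tall); fixed; origin on the box's top under the button's centre.
- square_top (a point): Centre of the top of the square button: flat 28 x 28 mm black plastic cap in a plain steel bezel, top 16 mm above the box's top when up. The point moves down with the cap.
- square (a joint): The square button. Spring push travel in m: 0 = up, grows as it is pressed down, 0.007 = fully down. The spring pushes back with 1.5 N at the start and 5 N fully down, and returns the cap by itself; it counts as pressed from 0.004 and as up again below 0.0015.
- round_top (a point): Centre of the top of the flat round button, 28 mm across, black plastic cap in a plain steel bezel (36 mm round), top 16 mm above the box's top. Leave alone.
- round (a joint): The flat round button. Spring push travel in m: 0 = up, grows as it is pressed down, 0.007 = fully down. The spring pushes back with 1.5 N at the start and 5 N fully down, and returns the cap by itself; it counts as pressed from 0.004 and as up again below 0.0015.
- bar_top (a point): Centre of the top of the long narrow bar button, 14 (x) x 42 (y) mm, black plastic cap in a plain steel bezel (22 x 50 mm), top 16 mm above the box's top. Leave alone.
- bar (a joint): The bar button. Spring push travel in m: 0 = up, grows as it is pressed down, 0.007 = fully down. The spring pushes back with 1.5 N at the start and 5 N fully down, and returns the cap by itself; it counts as pressed from 0.004 and as up again below 0.0015.
- small_reel: Little loose thread reel, 30 mm across, 36 mm tall, standing on the box's top beside the buttons, at least 65 mm from the centre of the nearest button; origin at the centre of its underside, z up. Leave alone.
- thread_cone: Loose black cone of thread, 80 mm across at the foot, 115 mm tall, standing on the bench beside the box; origin at the centre of its underside. Leave alone.
- polish_tin: Loose flat round metal polish tin with brass lid, 75 mm across, 28 mm tall, lying on the bench beside the box; origin at the centre of its underside. Leave alone.
- hammer: Loose hammer lying on the bench on the robot's side of the box, 260 mm long and 26 mm high, head 80 mm wide; origin under the middle of its length, x along the handle towards the head. Leave alone.

How it is judged:
By the outcome, as a careful person would: the job done as asked, in the order asked, and still so for the second after the job is handed in, with the robot touching nothing.
It also fails if it takes over 40 s, if anything falls off the work surface, if the arm or the gripper's body presses on something with over 40 N, if the wrist force passes 120 N, or if a joint passes its speed limit or range.

## Working session

There is one attempt and no reset: what is moved stays moved. The work goes in short steps, Python scripts to look and compute and a shell command to move; the robot and the scene stay as the last step left them, time stands still between calls to the robot, and variables do not carry over. Pictures are saved under pics/ and viewed, at most 10 in all, crops included, and the job is handed in when it is done.

```bash
mkdir -p pics; cat > h.py <<'E'
from rig import manip
import numpy as np, cv2
def P(im,u,v):
    d=im["depth"][int(v),int(u)]
    return W(im,u,v,d)
def W(im,u,v,d):
    return (np.array(im["pose"])@[(u-im["cx"])/im["fx"]*d,(v-im["cy"])/im["fy"]*d,d,1])[:3]
def ray(im,u,v,z):
    T=np.array(im["pose"]);r=T[:3,:3]@[(u-im["cx"])/im["fx"],(v-im["cy"])/im["fy"],1]
    return T[:3,3]+r*(z-T[2,3])/r[2]
def cloud(im):
    v,u=np.mgrid[:384,:512];d=im["depth"];T=np.array(im["pose"])
    p=np.stack([(u-im["cx"])/im["fx"]*d,(v-im["cy"])/im["fy"]*d,d],-1)
    return p@T[:3,:3].T+T[:3,3]
E
python3 - <<'E'
from h import *
import pickle
ims={n:manip.get_image(n) for n in("top","side")}
pickle.dump(ims,open("ims.pkl","wb"))
cv2.imwrite("pics/a.png",np.vstack([cv2.resize(ims["top"]["pixels"],(400,300)),cv2.resize(ims["side"]["pixels"],(400,300))]))
cv2.imwrite("pics/top.png",cv2.resize(ims["top"]["pixels"],(800,600)))
cv2.imwrite("pics/side.png",cv2.resize(ims["side"]["pixels"],(800,600)))
for n,i in ims.items(): print(n,np.round(i["pose"],3),i["fx"],(i["depth"]>0).mean())
print(manip.get_state(),manip.grip_point_offset)
E
```

```text
top [[ 0.005 -0.979  0.206  0.308]
 [-1.    -0.006 -0.005  0.052]
 [ 0.006 -0.206 -0.979  1.113]
 [ 0.     0.     0.     1.   ]] 478.71216276998797 0.995819091796875
side [[ 0.979 -0.156  0.135  0.37 ]
 [-0.206 -0.754  0.624 -0.596]
 [ 0.004 -0.638 -0.77   0.902]
 [ 0.     0.     0.     1.   ]] 376.08097325739607 0.9959716796875
{'clock': 0.1, 'qpos': array([-1.36399144e+00,  2.76529810e-01,  1.50600418e+00, -3.38895607e-05,
        1.36073654e+00, -1.20989062e-01]), 'qd': array([-0.00117558, -0.00074857, -0.00314615,  0.00072334,  0.00065336,
       -0.00047387]), 'effort': array([ 1.09724395e-03, -4.17700946e+01, -2.46404833e+01, -2.16784761e-04,
        5.81844521e-03, -1.81237265e-07]), 'position': array([ 0.18500309, -0.54386548,  0.20292832]), 'ee_rot': array([-8.37454091e-04,  9.86598003e-01,  1.63167631e-01, -5.25400788e-05]), 'contact_force': array([0.82534632, 0.49926223, 0.36770212]), 'moment': array([ 0.00925858, -0.00826321,  0.03493751]), 'gripper_force': 0.0, 'width': 0.08544665346550638} 0.0187
```

View pics/top.png

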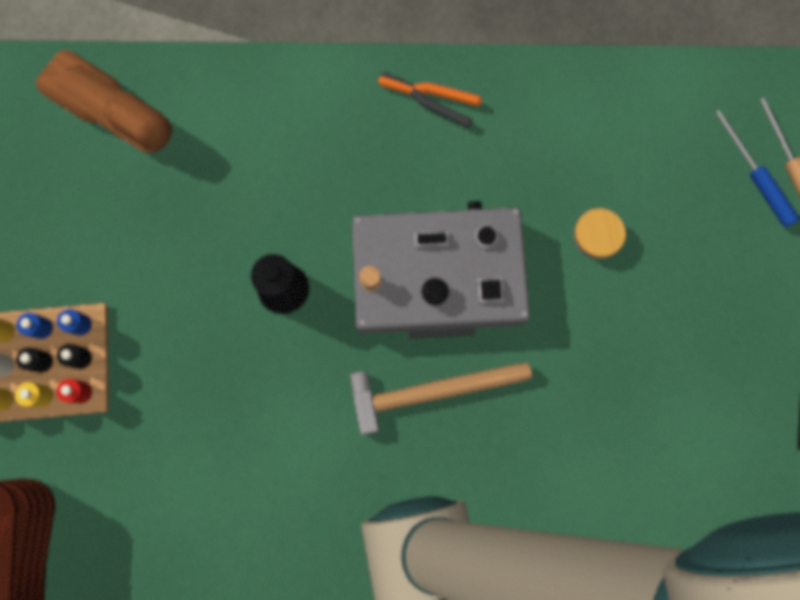

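View pics/side.png

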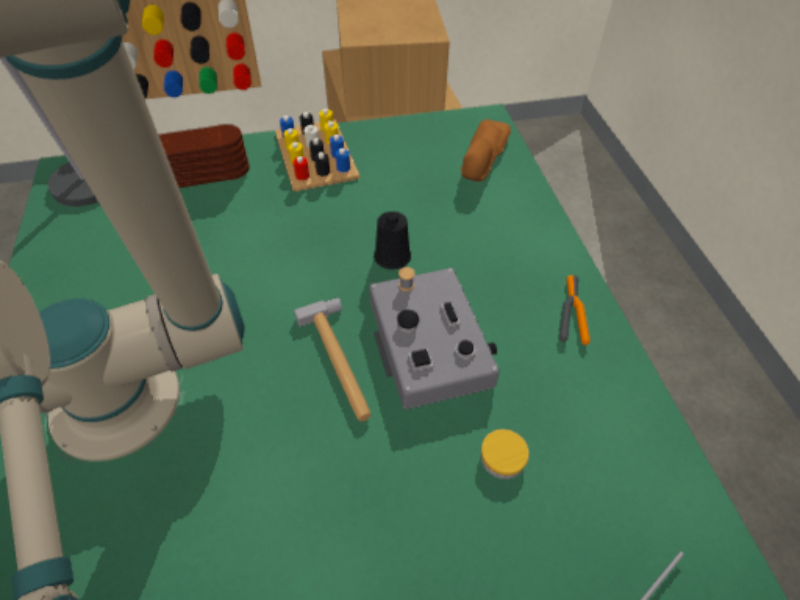

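The top view (800×600) shows mushroom (435,291), square (491,289), round (487,235), bar (432,238), reel (370,276), cone (280,283), tin (600,233) and hammer (440,390). In the side view mushroom is at (408,319), square (421,359), round (466,349) and bar (450,313).

```bash
python3 - <<'E'
from h import *
import pickle
ims=pickle.load(open("ims.pkl","rb"))
seeds={"top":dict(mush=(435,291),sq=(491,289),round=(487,235),bar=(432,238)),"side":dict(mush=(408,319),sq=(421,358),round=(466,348),bar=(450,313))}
uv={}
for n,im in ims.items():
    g=im["pixels"].max(2); m=(g<50).astype(np.uint8)
    k,L,st,c=cv2.connectedComponentsWithStats(m)
    for b,s in seeds[n].items():
        u,v=int(s[0]*.64),int(s[1]*.64); l=L[v,u]
        print(n,b,l,st[l],c[l].round(1),"depth pt",P(im,*c[l]).round(4)); uv[n,b]=c[l]
def tri(b):
    A=[];B=[]
    for n in ims:
        T=np.array(ims[n]["pose"]);u,v=uv[n,b];i=ims[n];d=T[:3,:3]@[(u-i["cx"])/i["fx"],(v-i["cy"])/i["fy"],1];d/=np.linalg.norm(d)
        M=np.eye(3)-np.outer(d,d);A.append(M);B.append(M@T[:3,3])
    return np.linalg.solve(sum(A),sum(B))
Q={b:tri(b) for b in seeds["top"]}
for b,q in Q.items(): print(b,q.round(4))
for a,b in [("mush","sq"),("sq","round"),("round","bar"),("bar","mush")]: 
    d=(Q[b]-Q[a])[:2];print(a,b,np.hypot(*d).round(4),np.degrees(np.arctan2(d[1],d[0])).round(1))
im=ims["top"];print("boxtop",P(im,270,165).round(4),P(im,250,195).round(4),"reel",P(im,237,176).round(4))
E
```

```text
top mush 5 [271 179  16  16 211] [278.4 186.4] depth pt [0.5157 0.0148 0.0871]
top sq 6 [309 180  11  11 115] [314.1 185.1] depth pt [ 0.5217 -0.0648  0.0742]
top round 2 [307 146  10  10  78] [311.3 150.3] depth pt [ 0.6019 -0.0601  0.0728]
top bar 3 [268 150  17   5  73] [276.2 152.3] depth pt [0.5964 0.019  0.0744]
side mush 29 [255 199  13  11 120] [260.7 204. ] depth pt [0.5181 0.0095 0.0849]
side sq 42 [264 224  11  11  85] [269.  228.8] depth pt [ 0.524  -0.0658  0.0726]
side round 38 [294 219   9   8  62] [297.8 222.4] depth pt [ 0.6038 -0.0616  0.0728]
side bar 28 [285 194   8  12  48] [288.1 199.8] depth pt [0.5994 0.0197 0.0696]
mush [0.5184 0.0145 0.0781]
sq [ 0.5233 -0.0652  0.0713]
round [ 0.6035 -0.0604  0.0706]
bar [0.5984 0.0189 0.0705]
mush sq 0.0798 -86.5
sq round 0.0804 3.4
round bar 0.0794 93.7
bar mush 0.0801 -176.8
boxtop [0.5712 0.0327 0.057 ] [0.5011 0.0773 0.0597] reel [0.5363 0.1052 0.0959]
```

```bash
python3 -m pendant '[{"jaw":-1,"tx":10,"ty":16,"tz":2,"az":-4},{"jaw":-1,"tx":20,"ty":32,"tz":2,"az":-8},{"jaw":-1,"tx":33,"ty":52,"tz":0,"az":-15},{"jaw":-1,"tx":33,"ty":52,"tz":0,"az":-15},{"jaw":-1,"tx":33,"ty":52,"tz":0,"az":-15},{"jaw":-1,"tx":33,"ty":52,"tz":0,"az":-15},{"jaw":-1,"tx":33,"ty":52,"tz":0,"az":-15},{"jaw":-1,"tx":33,"ty":52,"tz":0,"az":-15},{"jaw":-1,"tx":33,"ty":52,"tz":0,"az":-15},{"jaw":-1,"tx":33,"ty":52,"tz":0,"az":-15}]' 20
```

```text
invalid input at $[0]: expected keys jaw, tx, ty, tz, ax, ay, az
```

```bash
python3 -m pendant '[{"jaw":-1},{"jaw":-1},{"jaw":-1},{"jaw":-1}]' ; python3 - <<'E'
from h import *
s=manip.get_state();print({k:np.round(s[k],4) for k in("clock","position","ee_rot","width","contact_force")})
im=manip.get_image("wrist");cv2.imwrite("pics/w1.png",im["pixels"])
import pickle;pickle.dump(im,open("w1.pkl","wb"))
print(np.round(im["pose"],3))
E
```

```text
{'clock': np.float64(0.1), 'position': array([ 0.185 , -0.5439,  0.2029]), 'ee_rot': array([-8.000e-04,  9.866e-01,  1.632e-01, -1.000e-04]), 'width': np.float64(0.0854), 'contact_force': array([0.8253, 0.4993, 0.3677])}
[[ 0.322 -0.895 -0.309  0.264]
 [-0.947 -0.305 -0.104 -0.517]
 [-0.001  0.326 -0.945  0.374]
 [ 0.     0.     0.     1.   ]]invalid input at $[0]: expected keys jaw, tx, ty, tz, ax, ay, az
```

View pics/w1.png

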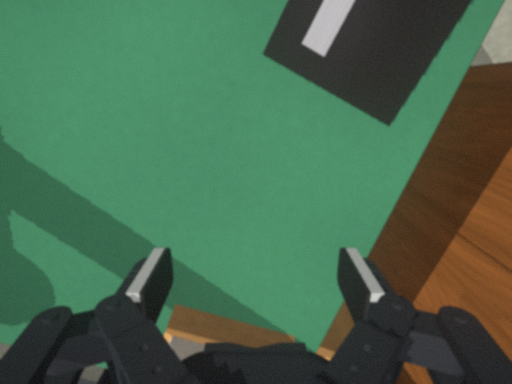

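The rows need all seven keys, so the arm did not move. The wrist view only shows bare bench and the open fingers (pads at about (150,270) and (360,270)).

```bash
python3 -m pendant '[{"jaw":-1,"tx":6,"ty":9,"tz":2,"ax":0,"ay":0,"az":-4},{"jaw":-1,"tx":10,"ty":16,"tz":2,"ax":0,"ay":0,"az":-8},{"jaw":-1,"tx":15,"ty":24,"tz":2,"ax":0,"ay":0,"az":-15},{"jaw":-1,"tx":30,"ty":48,"tz":0,"ax":0,"ay":0,"az":-15},{"jaw":-1,"tx":30,"ty":48,"tz":0,"ax":0,"ay":0,"az":-15},{"jaw":-1,"tx":30,"ty":48,"tz":0,"ax":0,"ay":0,"az":-15},{"jaw":-1,"tx":30,"ty":48,"tz":0,"ax":0,"ay":0,"az":-15},{"jaw":-1,"tx":30,"ty":48,"tz":0,"ax":0,"ay":0,"az":-15},{"jaw":-1,"tx":30,"ty":48,"tz":0,"ax":0,"ay":0,"az":-15},{"jaw":-1,"tx":30,"ty":48,"tz":0,"ax":0,"ay":0,"az":-15}]' 20
```

```text
clock: 1.4
position: [0.4864, -0.0608, 0.2032]
ee_rot: [-0.001, 0.999, 0.036, -0.0]
contact_force: [-0.0, -0.7, -0.1]
width: 0.0001
gripper_force: 0.0
```

```bash
python3 -m pendant '[{"jaw":-1,"tx":0,"ty":0,"tz":0,"ax":0,"ay":0,"az":0},{"jaw":-1,"tx":0,"ty":0,"tz":0,"ax":0,"ay":0,"az":0}]'; python3 - <<'E'
from h import *
im=manip.get_image("wrist");cv2.imwrite("pics/w2.png",im["pixels"])
import pickle;pickle.dump(im,open("w2.pkl","wb"))
k,L,st,c=cv2.connectedComponentsWithStats((im["pixels"].max(2)<50).astype(np.uint8))
for l in range(1,k):
    if st[l,4]>150: print(st[l],c[l].round(1),P(im,*c[l]).round(4))
E
```

```text
clock: 1.65
position: [0.4844, -0.0657, 0.2037]
ee_rot: [0.0, 0.999, 0.032, -0.0]
contact_force: [0.1, 0.3, 0.6]
width: -0.0001
gripper_force: 0.0
[   0   66   37   66 1895] [ 15.4 101.3] [0.538  0.2099 0.0303]
[172 122  23  31 233] [185.  140.3] [0.5158 0.0063 0.0841]
[   21   246   469   138 29290] [250.6 340.3] [ 0.1755 -0.0789  0.0011]
```

View pics/w2.png

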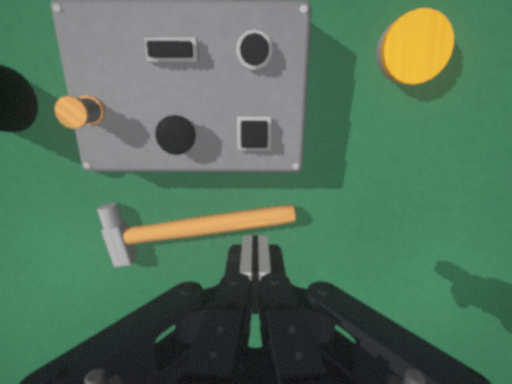

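Wrist view: mushroom (175,135), square (255,134), round (254,48), bar (171,49). The closed fingertips are at (255,240). Next I'll check the two target positions against this view.

```bash
python3 - <<'E'
from h import *
import pickle;im=pickle.load(open("w2.pkl","rb"))
g=cv2.GaussianBlur(im["pixels"],(3,3),0).max(2)
for n,(u,v),z in(("mush",(175,135),.082),("sq",(255,134),.074),("round",(254,48),.074)):
  for t in (60,75):
    k,L,st,c=cv2.connectedComponentsWithStats((g<t).astype(np.uint8));l=L[v,u]
    x,y,w,h=st[l][:4]; print(n,t,st[l],ray(im,x+(w-1)/2,y+(h-1)/2,z).round(4), "depth", P(im,u,v).round(4))
E
```

```text
mush 60 [ 157  117   38   36 1050] [0.5206 0.0161 0.082 ] depth [0.5206 0.0158 0.0853]
mush 75 [ 156  116   40   38 1163] [0.5206 0.0161 0.082 ] depth [0.5206 0.0158 0.0853]
sq 60 [243 123  23  24 531] [ 0.5245 -0.0623  0.074 ] depth [ 0.5251 -0.0633  0.0743]
sq 75 [242 122  25  25 619] [ 0.525  -0.0623  0.074 ] depth [ 0.5251 -0.0633  0.0743]
round 60 [243  36  24  28 512] [ 0.6036 -0.0577  0.074 ] depth [ 0.6047 -0.0572  0.0756]
round 75 [242  35  26  30 608] [ 0.6036 -0.0577  0.074 ] depth [ 0.6047 -0.0572  0.0756]
```

```bash
python3 -m pendant '[{"jaw":-1,"tx":2,"ty":4,"tz":0,"ax":0,"ay":0,"az":0},{"jaw":-1,"tx":3.4,"ty":8,"tz":0,"ax":0,"ay":0,"az":0},{"jaw":-1,"tx":3.4,"ty":8,"tz":-4,"ax":0,"ay":0,"az":0},{"jaw":-1,"tx":3.4,"ty":8,"tz":-8,"ax":0,"ay":0,"az":0},{"jaw":-1,"tx":3.4,"ty":8,"tz":-10.4,"ax":0,"ay":0,"az":0},{"jaw":-1,"tx":3.4,"ty":8,"tz":-10.4,"ax":0,"ay":0,"az":0},{"jaw":-1,"tx":3.4,"ty":8,"tz":-10.4,"ax":0,"ay":0,"az":0},{"jaw":-1,"tx":3.4,"ty":8,"tz":-10.4,"ax":0,"ay":0,"az":0}]'
```

```text
clock: 2.7
position: [0.5203, 0.015, 0.1012]
ee_rot: [0.0, 0.999, 0.033, 0.001]
contact_force: [0.3, -0.1, -1.3]
width: 0.0
gripper_force: 0.0
```

```bash
python3 -m pendant '[{"jaw":-1,"tx":0,"ty":0,"tz":-0.7,"ax":0,"ay":0,"az":0},{"jaw":-1,"tx":0,"ty":0,"tz":-1.3,"ax":0,"ay":0,"az":0},{"jaw":-1,"tx":0,"ty":0,"tz":-1.6,"ax":0,"ay":0,"az":0},{"jaw":-1,"tx":0,"ty":0,"tz":-1.8,"ax":0,"ay":0,"az":0},{"jaw":-1,"tx":0,"ty":0,"tz":-2.0,"ax":0,"ay":0,"az":0},{"jaw":-1,"tx":0,"ty":0,"tz":-2.15,"ax":0,"ay":0,"az":0},{"jaw":-1,"tx":0,"ty":0,"tz":-2.15,"ax":0,"ay":0,"az":0},{"jaw":-1,"tx":0,"ty":0,"tz":-2.15,"ax":0,"ay":0,"az":0}]'
```

```text
clock: 3.7
position: [0.5192, 0.0156, 0.0783]
ee_rot: [0.0, 0.999, 0.033, 0.0]
contact_force: [-0.3, 0.3, -0.8]
width: 0.0003
gripper_force: 0.0
```

```bash
python3 - <<'E'
from h import *
for i in range(6):
    manip.get_image("side"); s=manip.get_state();print(s["position"].round(4),s["contact_force"].round(2))
E
```

```text
[0.5192 0.0156 0.0783] [ 0.11 -0.42  0.42]
[0.5192 0.0156 0.0783] [ 0.09  0.4  -0.94]
[0.5192 0.0156 0.0783] [0.34 0.43 0.26]
[0.5192 0.0156 0.0783] [ 0.94 -1.01  0.09]
[0.5192 0.0156 0.0783] [-0.78 -0.14  0.44]
[0.5191 0.0156 0.0783] [0.34 0.25 1.21]
```

No spring force shows, so I'll look before going further.

```bash
python3 - <<'E'
from h import *
im=manip.get_image("side");w=manip.get_image("wrist")
a=cv2.resize(im["pixels"][150:290,200:380],(720,560),interpolation=cv2.INTER_CUBIC)
cv2.imwrite("pics/s2.png",a); cv2.imwrite("pics/w3.png",w["pixels"])
c=cloud(im);m=np.abs(c[...,2])<.3
# box top height from side and top views
t=manip.get_image("top");
for n,i in(("side",im),("wrist",w),("top",t)):
    c=cloud(i);s=(np.abs(c[...,0]-.56)<.015)&(np.abs(c[...,1]+.02)<.02)&(c[...,2]<.08);print(n,np.median(c[s],0).round(4),s.sum())
    s=(np.abs(c[...,0]-.45)<.03)&(np.abs(c[...,1]+.2)<.05)&(c[...,2]<.05);print(n,np.median(c[s],0).round(4),s.sum())
E
```

```text
side [ 0.5597 -0.0202  0.0575] 128
side [ 4.496e-01 -2.026e-01 -4.000e-04] 888
wrist [ 0.5606 -0.0199  0.0592] 2600
wrist [ 0.449  -0.1992  0.0012] 4719
top [nan nan nan] 0
top [ 0.4496 -0.1999  0.0013] 1072
  return _methods._mean(a, axis=axis, dtype=dtype,
  ret = um.true_divide(
```

View pics/s2.png

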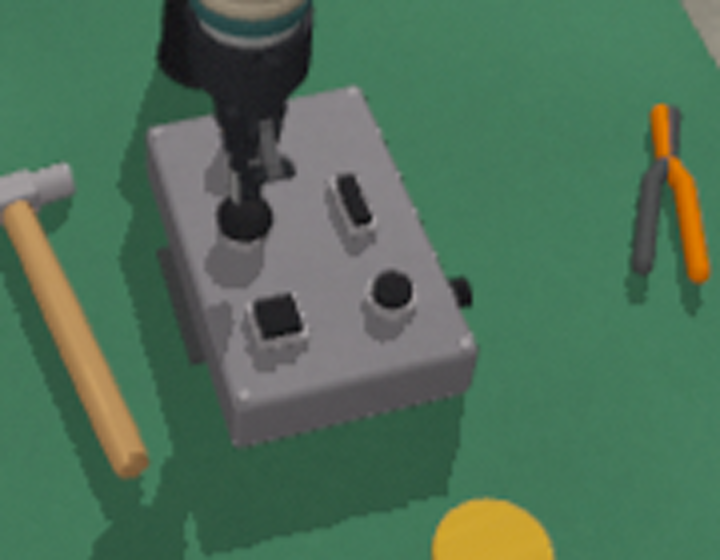

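View pics/w3.png

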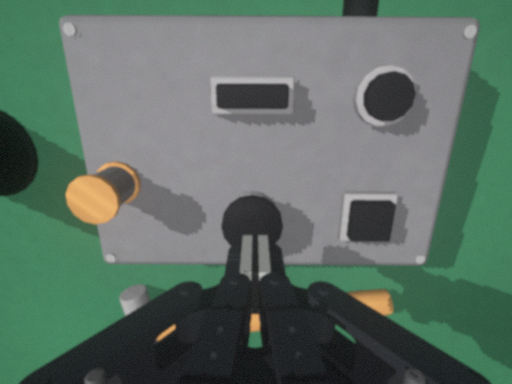

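Side crop: the fingertips are at the mushroom head (245,215). Wrist view: the head is at (252,222) with the tips at (255,240) on it. Depth should show whether the cap is down.

```bash
python3 - <<'E'
from h import *
w=manip.get_image("wrist");c=cloud(w)
for u,v in((252,202),(240,205),(265,205),(235,215),(270,215),(252,215),(252,225)): print(u,v,np.median(c[v-2:v+3,u-2:u+3].reshape(-1,3),0).round(4))
print("tip",[c[v,u].round(4).tolist() for u,v in((248,238),(263,238),(248,245),(263,245))])
for n in(375,220),(388,97),(252,97):print(n,c[n[1],n[0]].round(4))
s=manip.get_state();print(s["position"],s["contact_force"],s["effort"].round(2))
E
```

```text
252 202 [0.537  0.0186 0.0821]
240 205 [0.5349 0.0259 0.0825]
265 205 [0.5356 0.0104 0.0819]
235 215 [0.5287 0.0286 0.0844]
270 215 [0.53   0.0069 0.0838]
252 215 [0.5297 0.0181 0.0848]
252 225 [0.523  0.0177 0.0853]
tip [[0.53, 0.02, 0.1153], [0.5304, 0.0122, 0.1152], [0.5298, 0.0198, 0.1222], [0.5303, 0.0124, 0.1223]]
(375, 220) [ 0.527  -0.0632  0.0751]
(388, 97) [ 0.6039 -0.0552  0.0749]
(252, 97) [0.5988 0.0226 0.0755]
[0.5191302  0.01557725 0.07824043] [-0.96272687 -0.30475064 -0.45092692] [  0.   -38.71 -20.34  -0.     0.     0.  ]
```

```bash
python3 - <<'E'
from h import *
w=manip.get_image("wrist");c=cloud(w)
for v in range(226,250,2): print(v,[c[v,u].round(3).tolist() for u in(247,256,263)],w["pixels"][v,247])
T=np.array(w["pose"]);print(T.round(3))
for z in(.078,.085,.09,.1,.11):
    p=np.linalg.inv(T)@[.5192,.0156,z,1];print(z,(p[:2]/p[2]*w["fx"]+[w["cx"],w["cy"]]).round(1))
s=manip.get_image("side");c=cloud(s);m=(np.abs(c[...,0]-.519)<.05)&(np.abs(c[...,1]-.0156)<.04)&(c[...,2]>.086)&(c[...,2]<.15)
q=c[m];q=q[np.argsort(q[:,2])];print(q[:12].round(3))
E
```

```text
226 [[0.522, 0.021, 0.085], [0.522, 0.015, 0.085], [0.522, 0.011, 0.084]] [48 47 48]
228 [[0.521, 0.021, 0.085], [0.521, 0.015, 0.085], [0.522, 0.011, 0.086]] [49 48 46]
230 [[0.519, 0.021, 0.085], [0.52, 0.015, 0.086], [0.52, 0.011, 0.084]] [44 42 44]
232 [[0.518, 0.021, 0.085], [0.518, 0.015, 0.085], [0.518, 0.01, 0.085]] [44 43 45]
234 [[0.517, 0.02, 0.085], [0.517, 0.015, 0.086], [0.517, 0.01, 0.085]] [70 71 72]
236 [[0.53, 0.021, 0.113], [0.53, 0.016, 0.113], [0.53, 0.012, 0.113]] [121 125 123]
238 [[0.53, 0.02, 0.115], [0.53, 0.016, 0.115], [0.53, 0.012, 0.114]] [131 133 131]
240 [[0.53, 0.02, 0.117], [0.53, 0.016, 0.117], [0.53, 0.012, 0.117]] [131 133 130]
242 [[0.53, 0.02, 0.119], [0.53, 0.016, 0.119], [0.531, 0.012, 0.12]] [129 131 130]
244 [[0.53, 0.02, 0.121], [0.53, 0.016, 0.121], [0.53, 0.012, 0.121]] [129 130 129]
246 [[0.53, 0.02, 0.124], [0.53, 0.016, 0.123], [0.531, 0.012, 0.124]] [132 134 132]
248 [[0.53, 0.02, 0.125], [0.53, 0.016, 0.124], [0.531, 0.013, 0.126]] [130 131 129]
[[ 0.066 -0.943 -0.325  0.603]
 [-0.998 -0.063 -0.022  0.021]
 [ 0.     0.326 -0.945  0.25 ]
 [ 0.     0.     0.     1.   ]]
0.078 [254.9 225.5]
0.085 [254.9 230.4]
0.09 [254.9 234.2]
0.1 [255.  242.2]
0.11 [255.  251.3]
[[0.508 0.025 0.086]
 [0.51  0.01  0.109]
 [0.529 0.009 0.109]
 [0.53  0.011 0.11 ]
 [0.512 0.007 0.111]
 [0.511 0.011 0.111]
 [0.52  0.005 0.112]
 [0.523 0.004 0.113]
 [0.53  0.012 0.114]
 [0.513 0.009 0.114]
 [0.523 0.005 0.116]
 [0.513 0.011 0.116]]
```

Both cameras place the real fingertips at z≈0.110, about 32 mm above the reported TCP. The cap is still up at 0.085 and the x/y position is right. I'll keep going down, watching the force.

```bash
python3 -m pendant '[{"jaw":-1,"tx":0,"ty":0,"tz":-0.6,"ax":0,"ay":0,"az":0},{"jaw":-1,"tx":0,"ty":0,"tz":-1.2,"ax":0,"ay":0,"az":0},{"jaw":-1,"tx":0,"ty":0,"tz":-1.8,"ax":0,"ay":0,"az":0},{"jaw":-1,"tx":0,"ty":0,"tz":-2.0,"ax":0,"ay":0,"az":0},{"jaw":-1,"tx":0,"ty":0,"tz":-2.0,"ax":0,"ay":0,"az":0},{"jaw":-1,"tx":0,"ty":0,"tz":-2.0,"ax":0,"ay":0,"az":0}]'
python3 - <<'E'
from h import *
w=manip.get_image("wrist");c=cloud(w);f=[]
z=c[200:250,247:265,2];x=c[200:250,247:265,0]
for v in range(190,250,4):print(v,c[v,250].round(3),c[v,262].round(3))
for i in range(8): f.append(manip.get_state()["contact_force"][2]);manip.get_image("top")
print(np.mean(f))
E
```

```text
clock: 5.05
position: [0.5193, 0.0155, 0.0584]
ee_rot: [0.0, 0.999, 0.033, 0.0]
contact_force: [-0.1, 0.1, 0.4]
width: -0.0
gripper_force: 0.0
190 [0.544 0.02  0.059] [0.544 0.013 0.058]
194 [0.541 0.02  0.059] [0.542 0.013 0.059]
198 [0.539 0.02  0.059] [0.539 0.012 0.059]
202 [0.537 0.02  0.062] [0.537 0.012 0.06 ]
206 [0.54  0.02  0.075] [0.536 0.012 0.066]
210 [0.54 0.02 0.08] [0.539 0.013 0.078]
214 [0.537 0.02  0.081] [0.537 0.013 0.08 ]
218 [0.536 0.019 0.082] [0.536 0.013 0.083]
222 [0.534 0.019 0.085] [0.534 0.013 0.084]
226 [0.532 0.019 0.085] [0.532 0.013 0.084]
230 [0.529 0.019 0.085] [0.53  0.012 0.085]
234 [0.526 0.019 0.084] [0.527 0.012 0.085]
238 [0.531 0.019 0.096] [0.53  0.013 0.095]
242 [0.53  0.019 0.099] [0.531 0.013 0.1  ]
246 [0.53  0.019 0.104] [0.531 0.013 0.104]
-0.014068264374010486
```

```bash
python3 -m pendant '[{"jaw":-1,"tx":0,"ty":0,"tz":-0.3,"ax":0,"ay":0,"az":0},{"jaw":-1,"tx":0,"ty":0,"tz":-0.6,"ax":0,"ay":0,"az":0},{"jaw":-1,"tx":0,"ty":0,"tz":-0.8,"ax":0,"ay":0,"az":0},{"jaw":-1,"tx":0,"ty":0,"tz":-1.0,"ax":0,"ay":0,"az":0},{"jaw":-1,"tx":0,"ty":0,"tz":-1.0,"ax":0,"ay":0,"az":0},{"jaw":-1,"tx":0,"ty":0,"tz":-1.0,"ax":0,"ay":0,"az":0}]'
cat > chk.py <<'E'
from h import *
f=[]
for i in range(8): w=manip.get_image("wrist");f.append(manip.get_state()["contact_force"][2])
c=cloud(w);print("F",np.mean(f).round(2),manip.get_state()["position"].round(4))
for v in range(206,244,3):print(v,c[v,245].round(3),c[v,255].round(3),c[v,265].round(3))
E
python3 chk.py
```

```text
clock: 6.25
position: [0.5195, 0.0156, 0.0493]
ee_rot: [0.0, 0.999, 0.033, 0.001]
contact_force: [-1.1, 0.3, 10.2]
width: -0.0001
gripper_force: 5.1
F 10.15 [0.5195 0.0156 0.0493]
206 [0.537 0.023 0.059] [0.537 0.017 0.059] [0.538 0.011 0.06 ]
209 [0.538 0.023 0.067] [0.539 0.017 0.069] [0.536 0.011 0.06 ]
212 [0.539 0.022 0.073] [0.539 0.017 0.072] [0.539 0.011 0.07 ]
215 [0.538 0.022 0.074] [0.538 0.017 0.075] [0.538 0.011 0.074]
218 [0.536 0.022 0.075] [0.537 0.017 0.075] [0.537 0.011 0.075]
221 [0.535 0.022 0.076] [0.535 0.017 0.075] [0.536 0.011 0.076]
224 [0.534 0.022 0.078] [0.534 0.017 0.077] [0.534 0.011 0.076]
227 [0.531 0.022 0.076] [0.533 0.016 0.078] [0.532 0.011 0.076]
230 [0.53  0.022 0.077] [0.531 0.016 0.078] [0.531 0.011 0.077]
233 [0.529 0.022 0.078] [0.529 0.016 0.078] [0.529 0.011 0.078]
236 [0.53  0.022 0.084] [0.531 0.016 0.084] [0.531 0.011 0.084]
239 [0.53  0.021 0.087] [0.53  0.016 0.087] [0.531 0.011 0.087]
242 [0.53  0.021 0.09 ] [0.531 0.016 0.091] [0.531 0.011 0.09 ]
```

The cap is fully down: its top went from 0.085 to 0.078 at 10 N. I'll release it and move up and over to the square button.

```bash
python3 -m pendant '[{"jaw":-1,"tx":0,"ty":0,"tz":0.4,"ax":0,"ay":0,"az":0},{"jaw":-1,"tx":0,"ty":0,"tz":1,"ax":0,"ay":0,"az":0},{"jaw":-1,"tx":0,"ty":0,"tz":4,"ax":0,"ay":0,"az":0},{"jaw":-1,"tx":0,"ty":0,"tz":4,"ax":0,"ay":0,"az":0},{"jaw":-1,"tx":0.5,"ty":-4,"tz":4,"ax":0,"ay":0,"az":0},{"jaw":-1,"tx":0.5,"ty":-8,"tz":4,"ax":0,"ay":0,"az":0},{"jaw":-1,"tx":0.5,"ty":-8,"tz":4,"ax":0,"ay":0,"az":0},{"jaw":-1,"tx":0.5,"ty":-8,"tz":2,"ax":0,"ay":0,"az":0},{"jaw":-1,"tx":0.5,"ty":-8,"tz":1,"ax":0,"ay":0,"az":0},{"jaw":-1,"tx":0.5,"ty":-8,"tz":1,"ax":0,"ay":0,"az":0}]'
python3 - <<'E'
from h import *
w=manip.get_image("wrist");cv2.imwrite("pics/w4.png",w["pixels"]);c=cloud(w)
m=(np.hypot(c[...,0]-.52,c[...,1]-.0156)<.012);print("mush z",np.median(c[m],0))
E
```

```text
clock: 7.9
position: [0.5229, -0.0635, 0.057]
ee_rot: [-0.001, 0.999, 0.033, -0.002]
contact_force: [0.2, -0.2, -0.3]
width: -0.0001
gripper_force: 0.0
mush z [0.52058401 0.01543126 0.08499432]
```

View pics/w4.png

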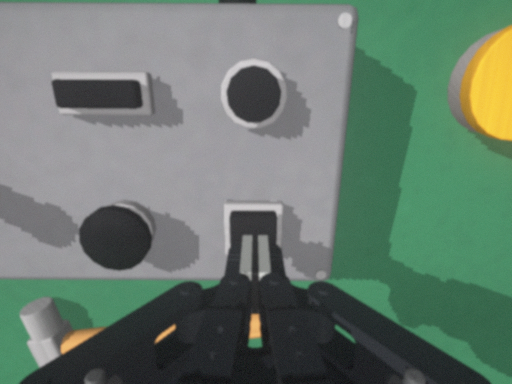

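The mushroom cap is back up at 0.085. The fingers (255,240) line up with the square cap (253,222), so I'll press it.

```bash
python3 -m pendant '[{"jaw":-1,"tx":0,"ty":0,"tz":-0.4,"ax":0,"ay":0,"az":0},{"jaw":-1,"tx":0,"ty":0,"tz":-0.8,"ax":0,"ay":0,"az":0},{"jaw":-1,"tx":0,"ty":0,"tz":-1.1,"ax":0,"ay":0,"az":0},{"jaw":-1,"tx":0,"ty":0,"tz":-1.4,"ax":0,"ay":0,"az":0},{"jaw":-1,"tx":0,"ty":0,"tz":-1.6,"ax":0,"ay":0,"az":0},{"jaw":-1,"tx":0,"ty":0,"tz":-1.85,"ax":0,"ay":0,"az":0},{"jaw":-1,"tx":0,"ty":0,"tz":-1.85,"ax":0,"ay":0,"az":0},{"jaw":-1,"tx":0,"ty":0,"tz":-1.85,"ax":0,"ay":0,"az":0}]'
python3 chk.py
```

```text
clock: 8.95
position: [0.5242, -0.0644, 0.0399]
ee_rot: [0.0, 0.999, 0.033, 0.0]
contact_force: [-1.4, 0.7, 3.7]
width: 0.0002
gripper_force: 2.3
F 4.46 [ 0.5242 -0.0644  0.0398]
206 [ 0.546 -0.057  0.059] [ 0.546 -0.063  0.06 ] [ 0.546 -0.069  0.059]
209 [ 0.544 -0.057  0.06 ] [ 0.544 -0.063  0.059] [ 0.545 -0.069  0.06 ]
212 [ 0.542 -0.058  0.06 ] [ 0.542 -0.063  0.059] [ 0.543 -0.069  0.059]
215 [ 0.542 -0.058  0.064] [ 0.543 -0.063  0.065] [ 0.543 -0.069  0.065]
218 [ 0.542 -0.058  0.067] [ 0.542 -0.063  0.066] [ 0.542 -0.069  0.067]
221 [ 0.54  -0.058  0.066] [ 0.54  -0.063  0.067] [ 0.541 -0.069  0.067]
224 [ 0.538 -0.058  0.067] [ 0.539 -0.063  0.068] [ 0.539 -0.069  0.067]
227 [ 0.537 -0.058  0.068] [ 0.537 -0.064  0.068] [ 0.538 -0.069  0.068]
230 [ 0.535 -0.058  0.068] [ 0.536 -0.064  0.068] [ 0.536 -0.069  0.069]
233 [ 0.533 -0.058  0.068] [ 0.534 -0.064  0.069] [ 0.534 -0.069  0.068]
236 [ 0.535 -0.058  0.075] [ 0.535 -0.064  0.074] [ 0.535 -0.069  0.074]
239 [ 0.534 -0.059  0.077] [ 0.536 -0.064  0.078] [ 0.535 -0.069  0.077]
242 [ 0.535 -0.059  0.081] [ 0.535 -0.064  0.081] [ 0.535 -0.069  0.079]
```

The square cap is about 6 mm down (0.0745 to 0.0685, 4.5 N). I'll draw the hand clear.

```bash
python3 -m pendant '[{"jaw":-1,"tx":0,"ty":0,"tz":0.4,"ax":0,"ay":0,"az":0},{"jaw":-1,"tx":0,"ty":0,"tz":1,"ax":0,"ay":0,"az":0},{"jaw":-1,"tx":0,"ty":0,"tz":5,"ax":0,"ay":0,"az":0},{"jaw":-1,"tx":0,"ty":0,"tz":10,"ax":0,"ay":0,"az":0},{"jaw":-1,"tx":0,"ty":0,"tz":15,"ax":0,"ay":0,"az":0},{"jaw":-1,"tx":-3,"ty":-5,"tz":18,"ax":0,"ay":0,"az":0},{"jaw":-1,"tx":-5,"ty":-10,"tz":18,"ax":0,"ay":0,"az":0},{"jaw":-1,"tx":-5,"ty":-10,"tz":18,"ax":0,"ay":0,"az":0},{"jaw":-1,"tx":-5,"ty":-10,"tz":18,"ax":0,"ay":0,"az":0},{"jaw":-1,"tx":-5,"ty":-10,"tz":18,"ax":0,"ay":0,"az":0}]'
python3 - <<'E'
from h import *
w=manip.get_image("wrist");c=cloud(w)
for n,x,y in(("mush",.5195,.0156),("sq",.5242,-.0644),("round",.604,-.059),("bar",.5985,.02)):
    m=(np.hypot(c[...,0]-x,c[...,1]-y)<.005);print(n,np.median(c[m],0).round(4),m.sum())
cv2.imwrite("pics/side9.png",manip.get_image("side")["pixels"])
E
```

```text
clock: 10.6
position: [0.4743, -0.1633, 0.2193]
ee_rot: [-0.0, 0.999, 0.034, -0.0]
contact_force: [0.3, 0.7, -0.2]
width: 0.0
gripper_force: 0.0
mush [0.5195 0.0155 0.0851] 76
sq [ 0.5243 -0.0646  0.075 ] 71
round [ 0.6041 -0.0589  0.0753] 92
bar [0.5985 0.0199 0.075 ] 95
```

View pics/side9.png

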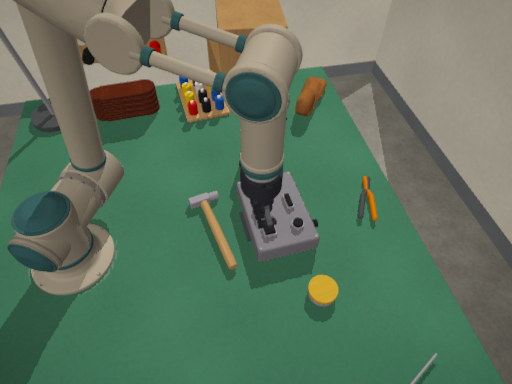

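All four caps are up. The hand is well above the bench (fingertips near (265,215)), and the hammer (217,230) and tin (322,290) are where they were.

```bash
python3 -c "
from rig import manip
print(manip.sign_off())"
```

```text
the job is handed in; nothing more can be done
None
```

I pressed the mushroom button and then the square button; both went well down and sprang back up, the hand is clear, nothing else was touched as far as the cameras show, and the job is handed in at about 11 s of the 40 s allowed.

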